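# Hang a ring spanner on its sprung peg

## Robot

A 7-joint arm with a two-finger parallel gripper is mounted at the origin on the work surface. World frame = base frame: x ahead of the robot, y to its left, z up, the work surface at z = 0. Lengths are in m, angles in rad, forces in N, time in s.
With the tool pointing down it reaches from about 0.425 to 0.875 m from the base axis. Payload 4.7 kg.
Tool frame: the origin (TCP) lies on the centre line of the jaws, within the pads' length; the fingertips stand 14 mm ahead of it and the grasp point (between the pads) lies 5 mm behind it; z points along the fingers, y is the line along which they close (so a half turn about z gives the same grasp; the last joint's range is limited). The gripper opens to 87 mm and grips with 3 to 60 N. Pads are 19 mm wide; open, the fingers measure 117 mm over their backs; the gripper's body (75 mm by 190 mm) begins 51 mm behind the grasp point.
Start: joints at [1.246, 0.321, -0.07, 1.45, 0.023, 1.371, -0.057], TCP at [0.216, -0.613, 0.211] pointing down, gripper open.
Joint ranges: [-2.86, 2.86], [-0.3, 2.09], [-1.38, 1.24], [0.06, 2.45], [-1.56, 4.7], [0.09, 2.05], [-2.69, 2.69]. Speed limits (rad/s): [2.57, 2.57, 3.14, 3.14, 3.14, 3.14, 3.14].

## Interface

Orientations are given as a rotation vector (axis times angle).
In Python, from bench import ctrl gives the robot as it stands.
- The arm moves only by the tool send_rows, never from a script. Its argument "steps" is a list of rows, each an object of numbers: "tx", "ty", "tz": the shift along the tool's x, y, z in units of 60 mm (1.0 is 60 mm); "turn": the turn about the tool's z in units of 8 degrees (1.0 is 8 degrees); "grip": the opening, from 0 (shut) to 1 (fully open). A call has 1 to 12 rows; each row shifts and turns the commanded pose from where the row before left it, along the tool's axes as they then stand; what a row does not reach is not made up. A row lasts 1/8 s, in which the tool goes at most 62.5 mm and 10.7 degrees, less where a joint would pass 70% of its speed; a pose out of reach is approached as far as the arm can. A call is refused whole if a number of a shift passes 1 or a number of a turn 1, either way. A call with a gripper value outside its range is refused whole. The fingers move at their own pace and stop on an object; "newtons" is the grip in N (left out, the last holds). Time passes only in rows, so rows that do not move let the fingers close. It gives the time, the measured TCP pose, the force, the opening and the grip force at its end, in the units of the state.
- ctrl.get_state(): the state, without advancing time (a new reading comes with each control period).
- ctrl.get_image(name): name is "scene" or "top" or "wrist"; returns a dict with "pixels" (400x640x3 uint8, red, green, blue), "K" (3x3 intrinsics, pixels), "cam_to_world" (4x4, takes a point from camera to world coordinates); the wrist camera has in their place "T_tool_cam" (4x4, takes a point from camera to tool coordinates, whose origin is the TCP and whose axes are the flange's). Camera axes: x right, y down, z forward; pixel columns grow to the right and rows downward; lengths in m; the calibration is good to about 2 mm. A picture is of the moment at which its call begins: read the wrist's pose just before it. There is no depth.
- ctrl.close_job(): hands the job in; it is judged then, once.
The state is a dict: "time": time; "joint_positions": joint angles; "qd": joint speeds; "joint_torque": joint torques, N m; "position": TCP position; "tool_rot": TCP orientation; "ft_force": force on the tool from outside, world axes, zero at the start; "torque": the same for the moment, N m; "grip_width": opening from 0.0 (shut) to 1.0 (fully open); "grip_force": force on a finger pad.
Only numpy, scipy, OpenCV 4.12 (cv2) and the standard library are available. Lean on these libraries where they do the work, as an engineer would, in place of code of your own. Each camera call takes 0.05 s, during which the arm holds its last target. There are 200 camera calls.

## Task

Pick up the spanner lying on the mat and hang it by its ring on the one empty peg of the sloping red rack, pushing the ring down past the peg's little sprung keeper until the ring lies flush on the rack and the keeper has snapped out above it. The spanner must end lying down the slope with its jaw end lowest. Leave the other two spanners, the spray can and the jar where they are.

Things in the scene. Friction and masses are not known exactly. Their poses are not given: they have to be found in the camera images.
- spanner: Bare steel combination spanner lying flat on the mat, 197 mm long, about 0.22 kg: shank 14 mm wide, 10 mm thick (1 to 11 mm above the underside); at one end a closed ring, at the other an open jaw 36 mm wide, both 12 mm thick. Origin under mid-shank, level with the underside; x runs along the shank to the ring (centre at x = 80 mm; jaw tips at -100 mm); z up. Both faces alike.
- eye (a point): Centre of the spanner's ring hole, at half its thickness (6 mm from either face). Ring: hole 18 mm, outer diameter 34 mm, 12 mm thick. Axes as the spanner's: z along the hole.
- jaw (a point): Middle of the spanner's open jaw, 165 mm from the eye, at half thickness.
- empty_rest: Red plate of the empty peg, 92 mm wide, sloping at 40 degrees; one of three alike, 94 mm apart, in any order. Origin: middle of the level slot in its face (plane z = 0), 150 mm above the bench. z points square out of the plate, as the peg does; x up the slope (plate from -190 to +35 mm); y along the slot. The peg is bolted in the slot up to 12 mm either side of the origin: feel or look where.
- empty_keeper (a joint): Brass keeper on the empty peg, a round steel pin 15 mm thick, 40 mm long, its last 4 mm tapering to 12 mm. The keeper, 6 mm wide, is hinged on the downhill side 34 mm up and slants out to 5 mm proud of the pin 14 mm above the plate. The ring pushes it in (5 to 10 N) and it springs back over the seated ring. 0 rad: sprung out; 0.3: flush with the pin.
- hung_a: Shorter steel spanner already hanging on another peg of the rack (leave alone). Same ring and shank; its ring's centre is 70 mm from its origin along x, jaw tips at -75 mm.
- hung_b: Longer steel spanner already hanging on another peg of the rack (leave alone). Same ring and shank; its ring's centre is 80 mm from its origin along x, jaw tips at -110 mm.
- spray_can: Standing spray can, 56 mm in diameter, 170 mm tall (leave alone). Origin at the centre of its underside.
- grease_jar: Standing grey jar, 60 mm in diameter, 60 mm tall (leave alone). Origin at the centre of its underside.
- mat: Thin black rubber mat fixed on the bench, 270 by 240 mm, 3 mm thick, on which the spanner lies. Origin at the centre of its underside.

How it is judged:
At the end, for the whole second after the job is handed in: The ring is on the empty peg, flush (within 2.5 mm of the plate, spanner parallel to it within 0.08 rad); jaw middle over 140 mm downhill of the peg; keeper sprung out above the ring (below 0.1 rad); spanner released, at rest (z of eye in the frame of empty_rest between 0.003 and 0.0085 m and x of eye in the frame of empty_rest between -0.006 and 0.006 m and y of eye in the frame of empty_rest between -0.0138 and 0.0138 m and angle between the z axis of spanner and the z axis of empty_rest, either way round below 0.08 rad and x of jaw in the frame of empty_rest below -0.14 m and value of joint empty_keeper below 0.1 rad and linear speed of spanner below 0.01 m/s); the robot touches nothing.
It fails at once if the shorter hanging spanner displaced by more than 25 mm (distance of hung_a from where it was at the start of the episode above 0.025 m).
It fails at once if the longer hanging spanner displaced by more than 25 mm (distance of hung_b from where it was at the start of the episode above 0.025 m).
It fails at once if the spray can displaced by more than 30 mm (distance of spray_can from where it was at the start of the episode above 0.03 m).
It fails at once if the grease jar displaced by more than 30 mm (distance of grease_jar from where it was at the start of the episode above 0.03 m).
It also fails if it takes over 51 s, if anything falls off the work surface, if the arm or the gripper's body presses on something with over 40 N, if the wrist force passes 120 N, or if a joint passes its speed limit or range.

## Working session

There is one attempt and no reset: what is moved stays moved. The work goes in short steps, Python scripts to look and compute and a tool call to move; the robot and the scene stay as the last step left them, time stands still between calls to the robot, and variables do not carry over. Pictures are saved under pics/ and viewed, at most 10 in all, crops included, and the job is handed in when it is done.

Besides the shell and the picture viewer there is one more tool, called after "Call:" by a JSON object that holds its "method" and its "body". send_rows: Moves the arm, as the interface text tells. Its arguments: {"type":"object","properties":{"steps":{"type":"array"},"newtons":{"type":"number"}},"required":["steps"]}

```bash
mkdir -p pics
cat > h.py <<'E'
import numpy as np,cv2
from scipy.spatial.transform import Rotation as R
from bench import ctrl
def save(name,fn):
    s=ctrl.get_state(); im=ctrl.get_image(name)
    cv2.imwrite('pics/'+fn+'.png',im['pixels'][:,:,::-1])
    T=im.get('cam_to_world')
    if T is None:
        W=np.eye(4);W[:3,:3]=R.from_rotvec(s['tool_rot']).as_matrix();W[:3,3]=s['position'];T=W@np.array(im['T_tool_cam'])
    np.savez('pics/'+fn+'.npz',K=im['K'],T=T)
def ray(fn,p):
    d=np.load(f'pics/{fn}.npz');v=d['T'][:3,:3]@np.linalg.inv(d['K'])@np.array([*p,1.]);return d['T'][:3,3],v/np.linalg.norm(v)
def proj(fn,X):
    d=np.load(f'pics/{fn}.npz');c=(np.array(X)-d['T'][:3,3])@d['T'][:3,:3];u=d['K']@c;return u[:2]/u[2]
def onz(fn,p,z):
    o,v=ray(fn,p);return o+v*(z-o[2])/v[2]
def tri(*fp):
    A=np.zeros((3,3));b=np.zeros(3);L=[]
    for f,p in fp:
        o,v=ray(f,p);M=np.eye(3)-np.outer(v,v);A+=M;b+=M@o;L.append((o,v))
    X=np.linalg.solve(A,b);return X,[float(np.linalg.norm(np.cross(X-o,v))) for o,v in L]
E
python3 - <<'E'
from h import *
np.set_printoptions(precision=4,suppress=True)
for n in ('scene','top','wrist'): save(n,n+'0')
a=cv2.imread('pics/scene0.png');b=cv2.imread('pics/top0.png');c=cv2.imread('pics/wrist0.png')
for n in ('scene','top','wrist'):
    d=np.load(f'pics/{n}0.npz');print(n,d['K'][0],d['T'])
print(ctrl.get_state())
E
```

```text
scene [375.3812   0.     319.168 ] [[ 0.4609  0.6727 -0.5788  1.092 ]
 [ 0.8874 -0.3423  0.3088 -0.3086]
 [ 0.0096 -0.656  -0.7547  0.837 ]
 [ 0.      0.      0.      1.    ]]
top [363.2459   0.     316.1013] [[ 0.0067 -0.9948  0.1016  0.4331]
 [-1.     -0.0072 -0.0047  0.0129]
 [ 0.0054 -0.1015 -0.9948  1.0401]
 [ 0.      0.      0.      1.    ]]
wrist [335.455    0.     313.4724] [[ 0.3323 -0.9111 -0.2441  0.2833]
 [-0.9432 -0.3211 -0.0852 -0.5911]
 [-0.0007  0.2585 -0.966   0.3836]
 [ 0.      0.      0.      1.    ]]
{'time': 0.15, 'joint_positions': array([ 1.2461,  0.3216, -0.0701,  1.4514,  0.0226,  1.3708, -0.0569]), 'qd': array([ 0.0002, -0.0037, -0.0019, -0.0035,  0.0001,  0.0018, -0.0015]), 'joint_torque': array([ -0.0003, -49.1796,  -0.4048, -31.2878,  -0.0639,   0.0405,
         0.0001]), 'position': array([ 0.2158, -0.6127,  0.2097]), 'tool_rot': array([-3.0953, -0.5294,  0.0005]), 'ft_force': array([ 0.1602, -0.044 ,  0.0747]), 'torque': array([-0.0245,  0.0252, -0.0122]), 'grip_force': 0.0, 'grip_width': 0.9997188253558157}
```

View pics/top0.png

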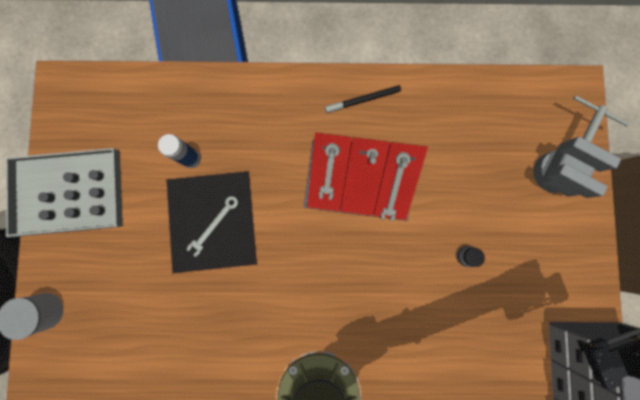

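View pics/scene0.png

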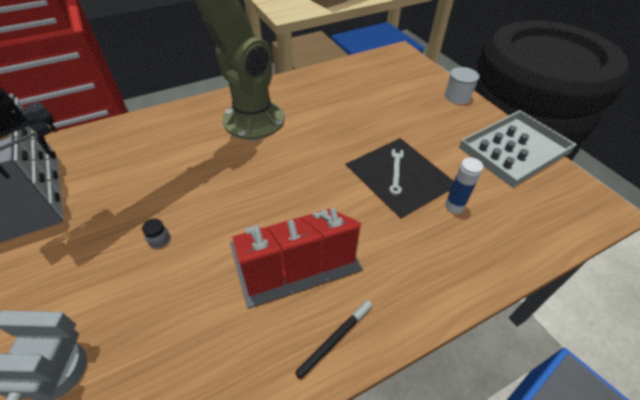

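The top view shows the mat with the spanner's ring at about (231,202) and its jaw at (195,248). The red rack's empty peg is the middle one, near (372,157). The can is at (175,150) and the jar at (470,256). In the scene view the empty peg is near (293,228). The tool only ever points down, so I'll tilt the spanner in a light grip, with the jaw dragging on the mat. First I'll get rough positions, then move above the mat for a close wrist view.

Run:
```python
from h import *
np.set_printoptions(precision=4,suppress=True)
for n,s in (('ring',(231,202)),('jaw',(195,248))): print(n,onz('top0',s,.009))
print('ring tri',tri(('top0',(231,202)),('scene0',(396,189))))
print('can base',onz('top0',(185,157),.0),'mat',[onz('top0',p,.003)[:2] for p in ((166,180),(249,171),(257,264),(173,273))])
print('peg tri',tri(('top0',(372,155)),('scene0',(291,222))))
print('rack top corners', [onz('top0',p,.17)[:2] for p in ((315,133),(427,146))],[onz('top0',p,.03)[:2] for p in ((305,208),(409,220))])
print(R.from_rotvec(ctrl.get_state()['tool_rot']).as_matrix())
a=cv2.imread('pics/top0.png')[125:230,295:435];b=cv2.imread('pics/scene0.png')[200:305,225:365]
cv2.imwrite('pics/c1.png',np.vstack([cv2.resize(x,None,fx=2.8,fy=2.8,interpolation=cv2.INTER_CUBIC) for x in (a,b)]))
```

```text
ring [0.5278 0.2502 0.009 ]
jaw [0.3973 0.3472 0.009 ]
ring tri (array([0.528 , 0.2501, 0.0145]), [0.0012937342052100184, 0.0012937342052099588])
can base [0.659  0.3898 0.    ] mat [array([0.5906, 0.4404]), array([0.6187, 0.2024]), array([0.3536, 0.1731]), array([0.3272, 0.408 ])]
peg tri (array([ 0.6255, -0.1259,  0.1887]), [0.002105033444029471, 0.0021050334440295888])
rack top corners [array([0.6845, 0.0125]), array([ 0.6541, -0.2619])] [array([0.5106, 0.0388]), array([ 0.4791, -0.2508])]
[[ 0.9432  0.3323 -0.0006]
 [ 0.3323 -0.9432  0.0013]
 [-0.0001 -0.0014 -1.    ]]
```

View pics/c1.png

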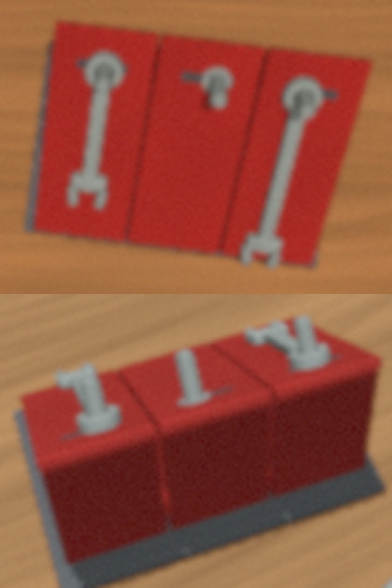

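The triangulation agrees (ring height about 14 mm). The crop shows the middle peg standing empty, tip at (218,100) in the upper half, with the rack yawed about -6°. Moving now towards the mat.

Call:
{"method": "send_rows", "body": {"steps": [{"tz":-1,"grip":1},{"tz":-1},{"tx":0.76,"ty":-0.64},{"tx":0.76,"ty":-0.64},{"tx":0.76,"ty":-0.64},{"tx":0.76,"ty":-0.64},{"tx":0.76,"ty":-0.64},{"tx":0.76,"ty":-0.64},{"tx":0.76,"ty":-0.64},{"tx":0.76,"ty":-0.64},{"tx":0.3,"ty":-0.86},{"tx":0.3,"ty":-0.86}]}}

```text
validation failed for argument at $.st...
```

Call:
{"method": "send_rows", "body": {"steps": [{"tx":0.3,"ty":-0.86},{"tx":0.3,"ty":-0.86},{"tx":0.3,"ty":-0.86},{"tx":0.3,"ty":-0.86},{"tx":0.3,"ty":-0.86},{"tx":0.3,"ty":-0.86},{"turn":-1},{"turn":-1},{"turn":-1},{"turn":-1},{"turn":-1},{"turn":-1}]}}

```text
validation failed for argument at $.st...
```

Call:
{"method": "send_rows", "body": {"steps": [{"turn":-1},{"turn":-1},{"turn":-1},{"turn":-1},{"turn":-1},{"turn":-1},{"turn":-1},{"turn":-1},{"turn":-1},{"turn":-0.5},{"tz":0.9},{"tz":0.9}]}}

```text
validation failed for argument at $.st...
```

Call:
{"method": "send_rows", "body": {"steps": [{"tx":0,"ty":0,"tz":-1,"turn":0,"grip":1},{"tx":0,"ty":0,"tz":-1,"turn":0,"grip":1},{"tx":0.76,"ty":-0.64,"tz":0,"turn":0,"grip":1},{"tx":0.76,"ty":-0.64,"tz":0,"turn":0,"grip":1},{"tx":0.76,"ty":-0.64,"tz":0,"turn":0,"grip":1},{"tx":0.76,"ty":-0.64,"tz":0,"turn":0,"grip":1},{"tx":0.76,"ty":-0.64,"tz":0,"turn":0,"grip":1},{"tx":0.76,"ty":-0.64,"tz":0,"turn":0,"grip":1},{"tx":0.76,"ty":-0.64,"tz":0,"turn":0,"grip":1},{"tx":0.76,"ty":-0.64,"tz":0,"turn":0,"grip":1},{"tx":0.3,"ty":-0.86,"tz":0,"turn":0,"grip":1},{"tx":0.3,"ty":-0.86,"tz":0,"turn":0,"grip":1}]}}

```text
time: 1.65
position: [0.4575, -0.0907, 0.3302]
tool_rot: [-3.096, -0.531, 0.001]
ft_force: [0.3, 0.4, 0.1]
grip_width: 1.001
grip_force: 0.0
```

Call:
{"method": "send_rows", "body": {"steps": [{"tx":0.3,"ty":-0.86,"tz":0,"turn":0,"grip":1},{"tx":0.3,"ty":-0.86,"tz":0,"turn":0,"grip":1},{"tx":0.3,"ty":-0.86,"tz":0,"turn":0,"grip":1},{"tx":0.3,"ty":-0.86,"tz":0,"turn":0,"grip":1},{"tx":0.3,"ty":-0.86,"tz":0,"turn":0,"grip":1},{"tx":0.3,"ty":-0.86,"tz":0,"turn":0,"grip":1},{"tx":0,"ty":0,"tz":0,"turn":-1,"grip":1},{"tx":0,"ty":0,"tz":0,"turn":-1,"grip":1},{"tx":0,"ty":0,"tz":0,"turn":-1,"grip":1},{"tx":0,"ty":0,"tz":0,"turn":-1,"grip":1},{"tx":0,"ty":0,"tz":0,"turn":-1,"grip":1},{"tx":0,"ty":0,"tz":0,"turn":-1,"grip":1}]}}

```text
time: 3.15
position: [0.4564, 0.235, 0.3302]
tool_rot: [2.609, 1.749, -0.001]
ft_force: [-0.6, -0.5, 0.0]
grip_width: 0.999
grip_force: 0.0
```

Call:
{"method": "send_rows", "body": {"steps": [{"tx":0,"ty":0,"tz":0,"turn":-1,"grip":1},{"tx":0,"ty":0,"tz":0,"turn":-1,"grip":1},{"tx":0,"ty":0,"tz":0,"turn":-1,"grip":1},{"tx":0,"ty":0,"tz":0,"turn":-1,"grip":1},{"tx":0,"ty":0,"tz":0,"turn":-1,"grip":1},{"tx":0,"ty":0,"tz":0,"turn":-1,"grip":1},{"tx":0,"ty":0,"tz":0,"turn":-1,"grip":1},{"tx":0,"ty":0,"tz":0,"turn":-1,"grip":1},{"tx":0,"ty":0,"tz":0,"turn":-1,"grip":1},{"tx":0,"ty":0,"tz":0,"turn":-0.5,"grip":1},{"tx":0,"ty":0,"tz":1,"turn":0,"grip":1},{"tx":0,"ty":0,"tz":0.5,"turn":0,"grip":1}]}}

```text
time: 4.65
position: [0.4554, 0.2342, 0.2379]
tool_rot: [-0.986, -2.981, 0.004]
ft_force: [-0.1, -0.0, -0.2]
grip_width: 1.001
grip_force: 0.0
```

Run:
```python
from h import *
save('wrist','w1'); s=ctrl.get_state();print(s['time'],s['position'],R.from_rotvec(s['tool_rot']).as_matrix()[:,0])
```

```text
4.7 [0.45378289 0.23327547 0.23480725] [-0.80286299  0.59615094  0.00388371]
```

View pics/w1.png

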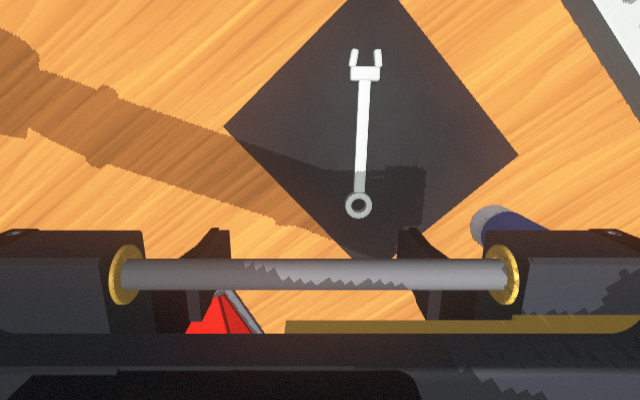

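The wrist view shows the ring centre at (358,205), the shank running up to its jaw end at (365,80), and the jaw tips at (352,50) and (381,52).

Run:
```python
from h import *
np.set_printoptions(precision=4,suppress=True)
save('wrist','w2')
s=ctrl.get_state();M=R.from_rotvec(s['tool_rot']).as_matrix();print(s['time'],s['position'],np.degrees(np.arctan2(M[1,0],M[0,0])))
print(tri(('top0',(231,202)),('w1',(358.3,205)),('scene0',(396,189))))
g=cv2.cvtColor(cv2.imread('pics/w2.png'),cv2.COLOR_BGR2GRAY)[:230]
rows=[]
for v in range(90,190,8):
    x=np.where(g[v,330:400]>125)[0]+330
    if len(x): rows.append((x.mean(),v)); 
print(len(rows),rows[0],rows[-1])
P=np.array([onz('w2',p,.014)[:2] for p in rows]);vx,vy,x0,y0=cv2.fitLine(P.astype(np.float32),cv2.DIST_HUBER,0,.01,.01).ravel();print('shank dir',np.degrees(np.arctan2(vy,vx)),x0,y0)
th=g.copy();x=[(u,v) for v in range(190,222) for u in range(340,380) if g[v,u]>115]
x=np.array(x,np.float32);(c,r)=cv2.minEnclosingCircle(x);print('ring',c,r,onz('w2',c,.015))
```

```text
4.75 [0.4544 0.2337 0.2373] 143.41306928275588
(array([0.5273, 0.2497, 0.014 ]), [0.0006247755296686669, 0.0016292323536037576, 0.002079816845500835])
13 (np.float64(366.5), 90) (np.float64(362.0), 186)
shank dir -37.23012 0.46678263 0.29361573
ring (360.72833251953125, 204.58660888671875) 15.510089874267578 [0.5233 0.2504 0.015 ]
```

Call:
{"method": "send_rows", "body": {"steps": [{"tx":-0.05,"ty":0.92,"tz":0,"turn":0.08,"grip":1},{"tx":0,"ty":0,"tz":1,"turn":0,"grip":1},{"tx":0,"ty":0,"tz":1,"turn":0,"grip":0.6},{"tx":0,"ty":0,"tz":0.8,"turn":0,"grip":0.6},{"tx":0,"ty":0,"tz":0.3,"turn":0,"grip":0.6},{"tx":0,"ty":0,"tz":0,"turn":0,"grip":0.6},{"tx":0,"ty":0,"tz":0,"turn":0,"grip":0.6}]}}

```text
time: 5.62
position: [0.4936, 0.2787, 0.057]
tool_rot: [1.002, 2.974, 0.004]
ft_force: [-0.4, 0.3, 0.0]
grip_width: 0.617
grip_force: 0.0
```

Run:
```python
from h import *
save('wrist','w3'); s=ctrl.get_state();print(s['time'],s['position'],s['ft_force'],R.from_rotvec(s['tool_rot']).as_matrix()[:,0])
```

```text
5.675 [0.49355326 0.2786156  0.05696194] [ 0.12116097 -0.08044131  0.17975601] [-0.79605825  0.60521632 -0.00211704]
```

View pics/w3.png

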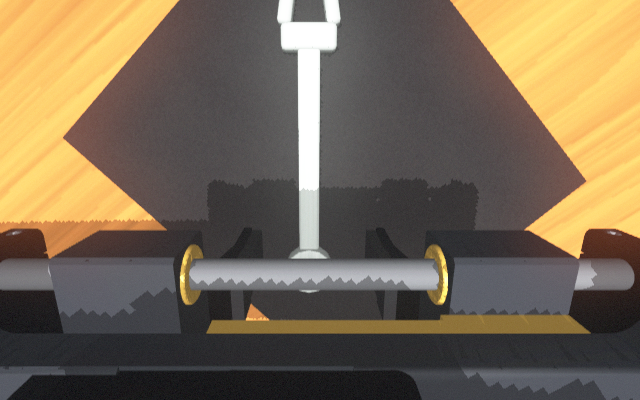

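The wrist view shows the shank (column 309) between the fingers (mid 314), with the ring at (309,270). Well centred; lower and close with a light grip.

Call:
{"method": "send_rows", "body": {"steps": [{"tx":0.03,"ty":0,"tz":0.4,"turn":0,"grip":0.6},{"tx":0,"ty":0,"tz":0.2,"turn":0,"grip":0.6},{"tx":0,"ty":0,"tz":0,"turn":0,"grip":0.3},{"tx":0,"ty":0,"tz":0,"turn":0,"grip":0},{"tx":0,"ty":0,"tz":0,"turn":0,"grip":0},{"tx":0,"ty":0,"tz":0,"turn":0,"grip":0},{"tx":0,"ty":0,"tz":0,"turn":0,"grip":0}], "newtons": 4}}

```text
time: 6.55
position: [0.4906, 0.2787, 0.0187]
tool_rot: [1.003, 2.977, 0.0]
ft_force: [0.6, -0.4, 0.7]
grip_width: 0.121
grip_force: 0.0
```

Call:
{"method": "send_rows", "body": {"steps": [{"tx":0,"ty":0,"tz":0,"turn":0,"grip":0},{"tx":0,"ty":0,"tz":0,"turn":0,"grip":0},{"tx":0,"ty":0,"tz":0,"turn":0,"grip":0}], "newtons": 4}}

```text
time: 6.92
position: [0.4904, 0.2787, 0.0185]
tool_rot: [-1.003, -2.977, 0.0]
ft_force: [0.7, -0.5, 0.8]
grip_width: 0.003
grip_force: 0.0
```

Run:
```python
from h import *
save('wrist','w4'); s=ctrl.get_state();print(s['time'],s['position'],s['ft_force'],s['grip_width'],s['grip_force'])
print(onz('w3',(309,50),.014),onz('w3',(309,247),.015),onz('w3',(309,150),.014))
```

```text
6.975 [0.49041725 0.2787164  0.01847347] [-0.2504314  -0.55665173 -0.16489821] 0.00978607841164363 0.0
[0.41065757 0.33744062 0.014     ] [0.51142872 0.26026089 0.015     ] [0.45811863 0.30108463 0.014     ]
```

View pics/w4.png

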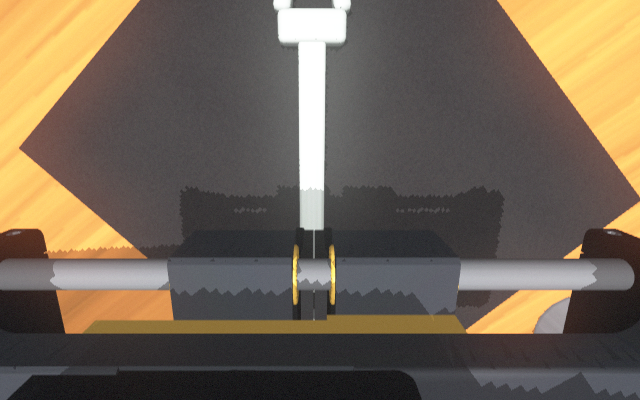

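Run:
```python
from h import *
np.set_printoptions(precision=4,suppress=True)
s=ctrl.get_state();M=R.from_rotvec(s['tool_rot']).as_matrix();p=s['position']
im=ctrl.get_image('wrist');print(im['T_tool_cam'])
for z in (-.04,-.005,0,.014):
    print(z,[proj('w4',p+M@np.array([x,0,z])) for x in (9.5e-3,0)])
print('shank edge width px at rows', [proj('w4',p+M@np.array([.04,y,.0055])) for y in (-.007,.007)])
# spanner top height by two wrist views of jaw-collar base (309,50 in w3) (312,43 in w4)
print(tri(('w3',(309,50)),('w4',(312,43))), tri(('w1',(365,80)),('w3',(309,50))),tri(('w1',(365,80)),('w4',(312,43))))
save('scene','s2');save('top','t2')
a=cv2.imread('pics/scene0.png')[140:210,350:450];b=cv2.imread('pics/scene0.png')[200:270,240:340]
b=cv2.imread('pics/s2.png')[100:220,330:470]
cv2.imwrite('pics/c2.png',cv2.resize(b,None,fx=5,fy=5,interpolation=cv2.INTER_CUBIC))
```

```text
[[-0.0002 -0.9658 -0.2591  0.0687]
 [ 1.      0.     -0.0006 -0.0008]
 [ 0.0006 -0.2591  0.9658 -0.1741]
 [ 0.      0.      0.      1.    ]]
-0.04 [array([315.5488, 248.8147]), array([315.5183, 268.8413])]
-0.005 [array([315.1941, 221.9697]), array([315.1741, 238.6235])]
0 [array([315.1541, 218.9421]), array([315.1351, 235.2035])]
0.014 [array([315.0525, 211.2546]), array([315.0361, 226.5086])]
shank edge width px at rows [array([302.1925, 161.9877]), array([328.1546, 161.9851])]
(array([0.4101, 0.3378, 0.0096]), [5.871901441783244e-05, 5.87190144177284e-05]) (array([0.4103, 0.3378, 0.0123]), [0.0002529942911287751, 0.00025299429112877087]) (array([0.4103, 0.3377, 0.0125]), [0.0002953029551200428, 0.0002953029551199622])
```

View pics/c2.png

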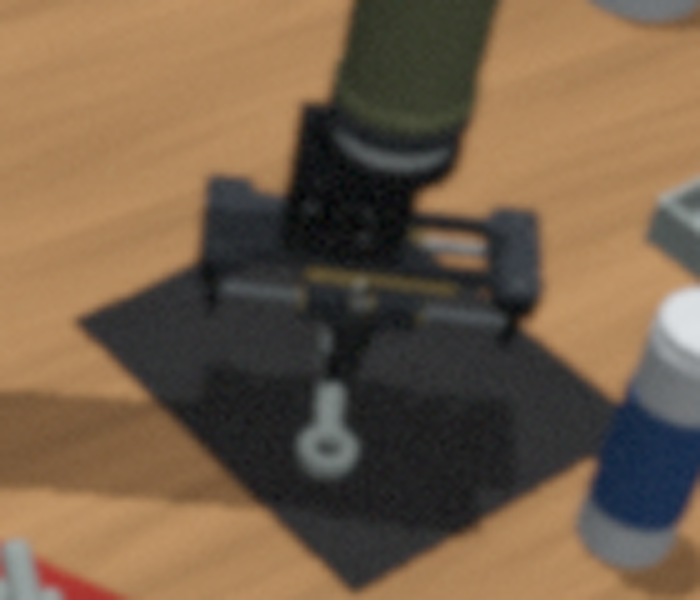

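The scene crop shows the fingers closed above the shank, tip at about (345,383) in the crop, or (399,176.5) in the image. The ring is clear. The tips look higher than expected, so I'll check that height.

Run:
```python
from h import *
np.set_printoptions(precision=4,suppress=True)
s=ctrl.get_state();p=s['position']
u=np.array([.796,-.605,0])
for z in (0.0,.0045,.015,.03,.045): print(z,[proj('s2',[p[0]+u[0]*k,p[1]+u[1]*k,z]) for k in (-.0095,0,.0095)])
for d in (0,.02,.03,.046): print('shank top',d,proj('s2',[*(np.array([.5265,.2495])-u[:2]*d),.0145]))
```

```text
0.0 [array([395.522 , 178.9896]), array([395.4045, 181.1614]), array([395.2858, 183.3563])]
0.0045 [array([395.7587, 177.9779]), array([395.6421, 180.1506]), array([395.5243, 182.3466])]
0.015 [array([396.3163, 175.594 ]), array([396.2019, 177.769 ]), array([396.0862, 179.9674])]
0.03 [array([397.1262, 172.1313]), array([397.0151, 174.3092]), array([396.9027, 176.5107])]
0.045 [array([397.9524, 168.5994]), array([397.8446, 170.7799]), array([397.7356, 172.9843])]
shank top 0 [395.1144 188.7849]
shank top 0.02 [395.3726 183.9883]
shank top 0.03 [395.4995 181.6309]
shank top 0.046 [395.6995 177.9142]
```

Call:
{"method": "send_rows", "body": {"steps": [{"tx":0,"ty":0,"tz":0.08,"turn":0,"grip":0},{"tx":0,"ty":0,"tz":0,"turn":0,"grip":0}]}}

```text
time: 7.38
position: [0.4901, 0.2784, 0.0131]
tool_rot: [-1.002, -2.977, 0.001]
ft_force: [-0.1, 0.6, -0.6]
grip_width: 0.008
grip_force: 0.0
```

No contact although the nominal tips would already be inside the mat, so the reported TCP height or tip offset is off. I'll feel for the shank in small steps.

Call:
{"method": "send_rows", "body": {"steps": [{"tx":0,"ty":0,"tz":0.08,"turn":0,"grip":0},{"tx":0,"ty":0,"tz":0,"turn":0,"grip":0}]}}

```text
time: 7.62
position: [0.4901, 0.2785, 0.0084]
tool_rot: [-1.002, -2.977, 0.001]
ft_force: [0.5, -0.4, 0.8]
grip_width: 0.006
grip_force: 0.0
```

Call:
{"method": "send_rows", "body": {"steps": [{"tx":0,"ty":0,"tz":0.05,"turn":0,"grip":0},{"tx":0,"ty":0,"tz":0,"turn":0,"grip":0}]}}

```text
time: 7.88
position: [0.4903, 0.2786, 0.0057]
tool_rot: [-1.003, -2.977, 0.001]
ft_force: [0.3, 0.1, 0.2]
grip_width: 0.006
grip_force: 0.0
```

Call:
{"method": "send_rows", "body": {"steps": [{"tx":0,"ty":0,"tz":0.05,"turn":0,"grip":0},{"tx":0,"ty":0,"tz":0,"turn":0,"grip":0}]}}

```text
time: 8.12
position: [0.4903, 0.2786, 0.0027]
tool_rot: [-1.003, -2.977, 0.0]
ft_force: [0.8, 0.1, -0.8]
grip_width: 0.003
grip_force: 0.0
```

Call:
{"method": "send_rows", "body": {"steps": [{"tx":0,"ty":0,"tz":0.05,"turn":0,"grip":0},{"tx":0,"ty":0,"tz":0,"turn":0,"grip":0}]}}

```text
time: 8.38
position: [0.4905, 0.2787, 0.0024]
tool_rot: [1.002, 2.976, -0.003]
ft_force: [-6.7, -5.0, 20.3]
grip_width: 0.005
grip_force: 9.8
```

Contact at TCP z = 2.6 mm on the shank top (about 14 mm), so the real tips stand about 11.5 mm behind the reported TCP. Retract, open, then go down to a proper depth.

Call:
{"method": "send_rows", "body": {"steps": [{"tx":0,"ty":0,"tz":-0.3,"turn":0,"grip":0.4},{"tx":0,"ty":0,"tz":0,"turn":0,"grip":0.4},{"tx":0,"ty":0,"tz":0,"turn":0,"grip":0.4},{"tx":0,"ty":0,"tz":0,"turn":0,"grip":0.4},{"tx":0,"ty":0,"tz":0,"turn":0,"grip":0.4},{"tx":0,"ty":0,"tz":0.25,"turn":0,"grip":0.4},{"tx":0,"ty":0,"tz":0,"turn":0,"grip":0.4}]}}

```text
time: 9.25
position: [0.4892, 0.2779, 0.0011]
tool_rot: [-1.002, -2.975, 0.004]
ft_force: [-0.2, 0.3, -0.4]
grip_width: 0.4
grip_force: 0.0
```

Call:
{"method": "send_rows", "body": {"steps": [{"tx":0,"ty":0,"tz":0.12,"turn":0,"grip":0.4},{"tx":0,"ty":0,"tz":0,"turn":0,"grip":0.4},{"tx":0,"ty":0,"tz":0,"turn":0,"grip":0},{"tx":0,"ty":0,"tz":0,"turn":0,"grip":0},{"tx":0,"ty":0,"tz":0,"turn":0,"grip":0},{"tx":0,"ty":0,"tz":0,"turn":0,"grip":0}], "newtons": 4}}

```text
time: 10.0
position: [0.4905, 0.2786, -0.0041]
tool_rot: [1.003, 2.977, -0.0]
ft_force: [-0.0, -0.4, 0.9]
grip_width: 0.158
grip_force: 4.0
```

Gripped at 4 N, width 13.7 mm (the shank). Now swing the ring up about 40° along an arc, with the jaw resting on the mat.

Call:
{"method": "send_rows", "body": {"steps": [{"tx":0.03,"ty":0,"tz":-0.19,"turn":0,"grip":0},{"tx":0.03,"ty":0,"tz":-0.19,"turn":0,"grip":0},{"tx":0.06,"ty":0,"tz":-0.185,"turn":0,"grip":0},{"tx":0.06,"ty":0,"tz":-0.185,"turn":0,"grip":0},{"tx":0.09,"ty":0,"tz":-0.17,"turn":0,"grip":0},{"tx":0.09,"ty":0,"tz":-0.17,"turn":0,"grip":0},{"tx":0.12,"ty":0,"tz":-0.153,"turn":0,"grip":0},{"tx":0.12,"ty":0,"tz":-0.153,"turn":0,"grip":0},{"tx":0,"ty":0,"tz":0,"turn":0,"grip":0},{"tx":0,"ty":0,"tz":0,"turn":0,"grip":0}], "newtons": 3}}

```text
time: 11.25
position: [0.4618, 0.3003, 0.0792]
tool_rot: [-1.003, -2.977, 0.0]
ft_force: [0.9, 0.1, -1.5]
grip_width: 0.163
grip_force: 3.0
```

Run:
```python
from h import *
save('scene','s3');save('wrist','w5');save('top','t3'); s=ctrl.get_state();print(s['time'],s['position'],s['ft_force'],s['grip_width'],s['grip_force'])
a=cv2.imread('pics/w5.png');b=cv2.imread('pics/s3.png')[90:220,320:470]
b=cv2.resize(b,None,fx=2.0,fy=2.0,interpolation=cv2.INTER_CUBIC);a=a[:,140:500]
cv2.imwrite('pics/c3.png',np.hstack([a,cv2.copyMakeBorder(b,0,400-b.shape[0],0,0,cv2.BORDER_CONSTANT)]))
```

```text
11.4 [0.46182017 0.30015036 0.07905151] [-0.91763591  0.60305428 -1.60728708] 0.16204409890039853 3.0010100081562996
```

View pics/c3.png

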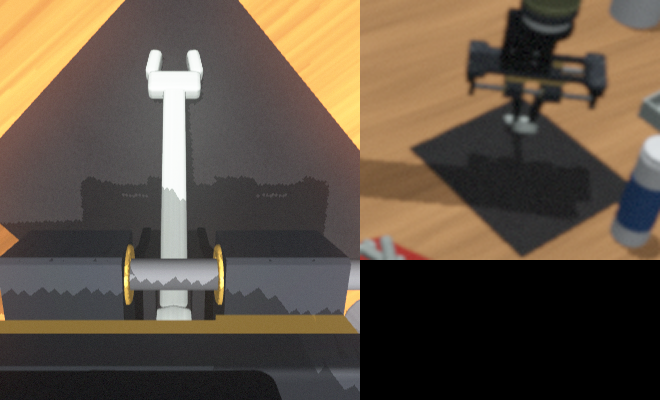

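The wrist half shows the spanner pitched, with its jaw (tips at rows 52, collar at row 97) on the mat and its ring up behind the fingers. The geometry gives about 39.5°. Tighten the grip and lift.

Call:
{"method": "send_rows", "body": {"steps": [{"tx":0,"ty":0,"tz":0,"turn":0,"grip":0},{"tx":0,"ty":0,"tz":0,"turn":0,"grip":0},{"tx":0,"ty":0,"tz":-0.3,"turn":0,"grip":0},{"tx":0,"ty":0,"tz":-0.7,"turn":0,"grip":0},{"tx":0,"ty":0,"tz":-0.8,"turn":-0.86,"grip":0},{"tx":0,"ty":0,"tz":-0.8,"turn":-1,"grip":0},{"tx":0,"ty":0,"tz":-0.8,"turn":-1,"grip":0},{"tx":0,"ty":0,"tz":-0.6,"turn":-1,"grip":0},{"tx":0,"ty":0,"tz":0,"turn":0,"grip":0}], "newtons": 45}}

```text
time: 12.52
position: [0.4626, 0.302, 0.3231]
tool_rot: [0.173, 3.132, 0.005]
ft_force: [0.6, 0.1, -1.9]
grip_width: 0.146
grip_force: 45.0
```

Call:
{"method": "send_rows", "body": {"steps": [{"tx":-0.3,"ty":-0.4,"tz":0,"turn":0,"grip":0},{"tx":-0.38,"ty":-0.5,"tz":0,"turn":0,"grip":0},{"tx":-0.38,"ty":-0.5,"tz":0,"turn":0,"grip":0},{"tx":-0.38,"ty":-0.5,"tz":0,"turn":0,"grip":0},{"tx":-0.38,"ty":-0.5,"tz":0,"turn":0,"grip":0},{"tx":-0.38,"ty":-0.5,"tz":0,"turn":0,"grip":0},{"tx":-0.38,"ty":-0.5,"tz":0,"turn":0,"grip":0},{"tx":-0.38,"ty":-0.5,"tz":0,"turn":0,"grip":0},{"tx":-0.38,"ty":-0.5,"tz":0,"turn":0,"grip":0},{"tx":-0.38,"ty":-0.5,"tz":0,"turn":0,"grip":0},{"tx":-0.38,"ty":-0.5,"tz":0,"turn":0,"grip":0},{"tx":-0.17,"ty":-0.17,"tz":0,"turn":0,"grip":0}]}}

```text
time: 14.02
position: [0.6797, -0.063, 0.3178]
tool_rot: [-0.181, -3.134, 0.001]
ft_force: [-0.6, -0.4, -2.1]
grip_width: 0.149
grip_force: 45.0
```

Call:
{"method": "send_rows", "body": {"steps": [{"tx":0,"ty":0,"tz":0,"turn":0,"grip":0},{"tx":0,"ty":0,"tz":0,"turn":0,"grip":0}]}}

```text
time: 14.28
position: [0.6787, -0.0573, 0.3198]
tool_rot: [-0.169, -3.137, -0.001]
ft_force: [-0.2, -0.7, -1.6]
grip_width: 0.147
grip_force: 45.0
```

Run:
```python
from h import *
save('wrist','w6'); s=ctrl.get_state();M=R.from_rotvec(s['tool_rot']).as_matrix();print(s['time'],s['position'],s['grip_width'],s['grip_force'],np.degrees(np.arctan2(M[1,0],M[0,0])))
```

```text
14.325 [ 0.67880268 -0.05742212  0.31996564] 0.14601093000160448 44.999438524246216 173.8338909754711
```

View pics/w6.png

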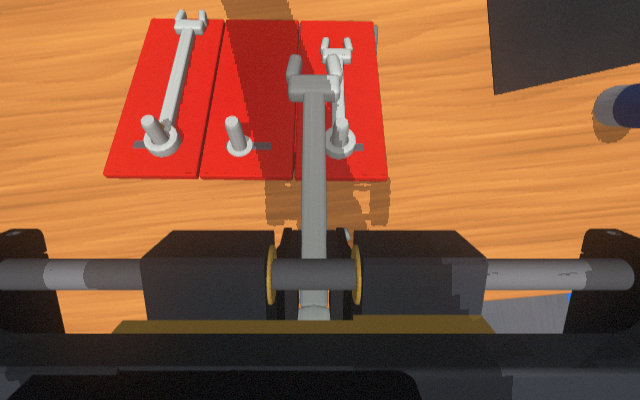

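The wrist view shows the middle peg with its base at about (240,147) and tip at (234,121). The rack's uphill edge runs from (104,177) to (387,181), the downhill corners are at (152,19) and (373,22), and the spanner is steady in the grip. I'll triangulate with the top and scene views.

Run:
```python
from h import *
np.set_printoptions(precision=4,suppress=True)
tip=dict(w6=(234,120),top0=(372.9,160.2),scene0=(291,220.0));base=dict(w6=(240,147),top0=(372.5,153.6),scene0=(293.9,238))
for n,d in (('tip',tip),('base',base)):
    print(n,tri(*d.items()),'w6+top',tri(*[(k,d[k]) for k in('w6','top0')])[0],'w6+sc',tri(*[(k,d[k]) for k in('w6','scene0')])[0])
print('base@.15',onz('w6',base['w6'],.15),onz('top0',base['top0'],.15),onz('scene0',base['scene0'],.15))
print('tip@.1806',[onz(k,v,.1806)[:2] for k,v in tip.items()])
e=[onz('w6',p,.1725)[:2] for p in((104,177),(387,181),(200,178),(296,180))];f=[onz('w6',p,.0279)[:2] for p in((152,19),(373,22))]
print(e,f,np.degrees(np.arctan2(*(e[0]-e[1]))),np.degrees(np.arctan2(*(f[0]-f[1]))),np.linalg.norm(e[0]-e[1]),np.linalg.norm(f[0]-f[1]))
```

```text
tip (array([ 0.6144, -0.125 ,  0.1829]), [0.0015405121930038006, 0.0020105212141068793, 0.0014831390426925458]) w6+top [ 0.6135 -0.1247  0.1876] w6+sc [ 0.6135 -0.124   0.1811]
base (array([ 0.6399, -0.1306,  0.1495]), [0.0007392704097529454, 0.0013531925350037887, 0.0008436111888908511]) w6+top [ 0.6418 -0.1335  0.1367] w6+sc [ 0.6406 -0.1302  0.1504]
base@.15 [ 0.6406 -0.1304  0.15  ] [ 0.6388 -0.1314  0.15  ] [ 0.6404 -0.1299  0.15  ]
tip@.1806 [array([ 0.613 , -0.1248]), array([ 0.6155, -0.1273]), array([ 0.6137, -0.1232])]
[array([ 0.653, -0.262]), array([0.6868, 0.0124]), array([ 0.6641, -0.169 ]), array([ 0.6762, -0.076 ])] [array([ 0.481 , -0.2422]), array([0.5144, 0.0342])] -172.9910153125125 -173.11058140570012 0.27651413704026795 0.2784795479352437
```

Run:
```python
from h import *
np.set_printoptions(precision=4,suppress=True)
m=(onz('w1',(352,50),.015)+onz('w1',(381,52),.015))/2
u=np.array([.7963,-.605]);print('eye from jaw tips',m[:2]+.18*u)
im=ctrl.get_image('wrist');T=np.array(im['T_tool_cam']);K=np.array(im['K'])
def pt(X):
    c=(np.array(X)-T[:3,3])@T[:3,:3];q=K@c;return q[:2]/q[2]
for th in (36,38,39.5,41,43):
  for s in (.0463,):
    a=np.radians(th);d=np.array([-np.cos(a),0,-np.sin(a)]);n=np.array([np.sin(a),0,-np.cos(a)])
    foot=np.array([0,0,-.0148])-.0017*n
    print(th,'tips',pt(foot-(.180-s)*d+.006*n),'ringstart',pt(foot+(s-.0155)*d+.006*n))
g=im['pixels'].mean(2)
print('col profile 294',g[40:110:2,295].astype(int));print(g[284:334:2,313].astype(int))
```

```text
eye from jaw tips [0.5296 0.247 ]
36 tips [316.2878  40.5408] ringstart [317.2021 310.3593]
38 tips [316.2376  46.1087] ringstart [317.2228 309.877 ]
39.5 tips [316.2017  50.266 ] ringstart [317.2383 309.4559]
41 tips [316.1671  54.4072] ringstart [317.2536 308.9838]
43 tips [316.1232  59.9033] ringstart [317.2739 308.2743]
col profile 294 [ 72  76  75  76  75  70  76 103 133 134 136 133 134 138 135 136 135 121
 137 135 137 135 136 144 142 148 146 123 117 116 107  72  62  58  58]
[ 85  81  77 115 133 137 134 135 132 134 122 120 128 128 131 133 138 140
 102  70  71  74  68  70  69]
```

Peg base is about (0.640,-0.129,0.150) with rack yaw -7.0°; spanner pitch is about 41°. Going to the pre-insertion pose on the peg axis, stopping high first.

Call:
{"method": "send_rows", "body": {"steps": [{"tx":0.41,"ty":-0.32,"tz":0,"turn":0.1,"grip":0},{"tx":0.41,"ty":-0.32,"tz":0,"turn":0,"grip":0},{"tx":0.41,"ty":-0.32,"tz":0,"turn":0,"grip":0},{"tx":0.42,"ty":-0.31,"tz":0,"turn":0,"grip":0},{"tx":0,"ty":0,"tz":0.5,"turn":0,"grip":0},{"tx":0,"ty":0,"tz":0.7,"turn":0,"grip":0},{"tx":0,"ty":0,"tz":0.7,"turn":0,"grip":0},{"tx":0,"ty":0,"tz":0.5,"turn":0,"grip":0},{"tx":0,"ty":0,"tz":0.2,"turn":0,"grip":0},{"tx":0,"ty":0,"tz":0,"turn":0,"grip":0},{"tx":0,"ty":0,"tz":0,"turn":0,"grip":0}]}}

```text
time: 15.75
position: [0.573, -0.1234, 0.1651]
tool_rot: [0.195, 3.133, -0.001]
ft_force: [-0.5, -0.7, -1.0]
grip_width: 0.148
grip_force: 45.0
```

Run:
```python
from h import *
np.set_printoptions(precision=4,suppress=True)
save('scene','s5');save('wrist','w7')
s=ctrl.get_state();M=R.from_rotvec(s['tool_rot']).as_matrix();p=s['position'];print(s['time'],p,s['ft_force'],np.degrees(np.arctan2(M[1,0],M[0,0])),s['joint_positions'])
eye=p+M@np.array([-.0354,0,-.0434]);b=np.array([.6398,-.1294,.15]);n=np.array([-.638,.0784,.766]);x=np.array([.9926*.766,-.122*.766,.643])
print('eye in rest x,y?,t',(eye-b)@x,(eye-b)@np.cross(n,x),(eye-b)@n)
print('proj eye',proj('s5',eye),'eye top',proj('s5',eye+.006*n),'tip',proj('s5',b+.04*n),'base',proj('s5',b))
a=cv2.imread('pics/s5.png')[190:260,250:340]
cv2.imwrite('pics/c5.png',cv2.resize(a,None,fx=8,fy=8,interpolation=cv2.INTER_CUBIC))
```

```text
15.85 [ 0.5729 -0.1236  0.1649] [-1.0024  0.4804 -1.1244] 172.8543555579266 [ 1.0431  0.4018 -1.0874  1.651   0.3672  1.311   1.339 ]
eye in rest x,y?,t 0.013176919539060031 -0.0024520367109409163 0.06517383903740168
proj eye [287.2622 211.0023] eye top [286.6142 208.3506] tip [289.8338 220.6798] base [293.9955 237.7163]
```

Call:
{"method": "send_rows", "body": {"steps": [{"tx":0.03,"ty":0.04,"tz":0.15,"turn":0,"grip":0},{"tx":0,"ty":0,"tz":0.15,"turn":0,"grip":0},{"tx":0,"ty":0,"tz":0,"turn":0,"grip":0},{"tx":0,"ty":0,"tz":0,"turn":0,"grip":0}]}}

```text
time: 16.35
position: [0.5704, -0.1211, 0.1453]
tool_rot: [-0.196, -3.135, -0.0]
ft_force: [-0.0, -1.0, -1.8]
grip_width: 0.148
grip_force: 45.0
```

```bash
cat >> h.py <<'E'
b=np.array([.6398,-.1294,.15]);n=np.array([-.638,.0784,.766]);x=np.array([.9926*.766,-.122*.766,.643]);y=np.cross(n,x)
def rest(off=(-.0354,0,-.0434),say=True):
    s=ctrl.get_state();M=R.from_rotvec(s['tool_rot']).as_matrix();p=s['position'];e=p+M@np.array(off)
    if say: print(round(s['time'],2),'p',p.round(4),'F',s['ft_force'].round(1),'yaw',np.degrees(np.arctan2(M[1,0],M[0,0])).round(2),'eye xyz mm',((e-b)@np.array([x,y,n]).T*1e3).round(1))
    return e
E
python3 - <<'E'
from h import *
np.set_printoptions(precision=4,suppress=True)
save('scene','s6');save('top','t6');e=rest()
print('s: eye top',proj('s6',e+.006*n),'tip',proj('s6',b+.04*n));print('t: eye top',proj('t6',e+.006*n),'tip',proj('t6',b+.04*n))
A=cv2.imread('pics/s6.png')[195:255,255:333];A=cv2.resize(A,None,fx=10,fy=10,interpolation=cv2.INTER_CUBIC)
cv2.imwrite('pics/c6.png',A)
E
```

```text
16.45 p [ 0.5706 -0.1211  0.1456] F [ 0.3 -0.4 -1.1] yaw 172.85 eye xyz mm [-1.2 -0.3 52. ]
s: eye top [287.7272 212.879 ] tip [289.8338 220.6798]
t: eye top [372.8673 164.716 ] tip [372.4785 160.7   ]
```

View pics/c6.png

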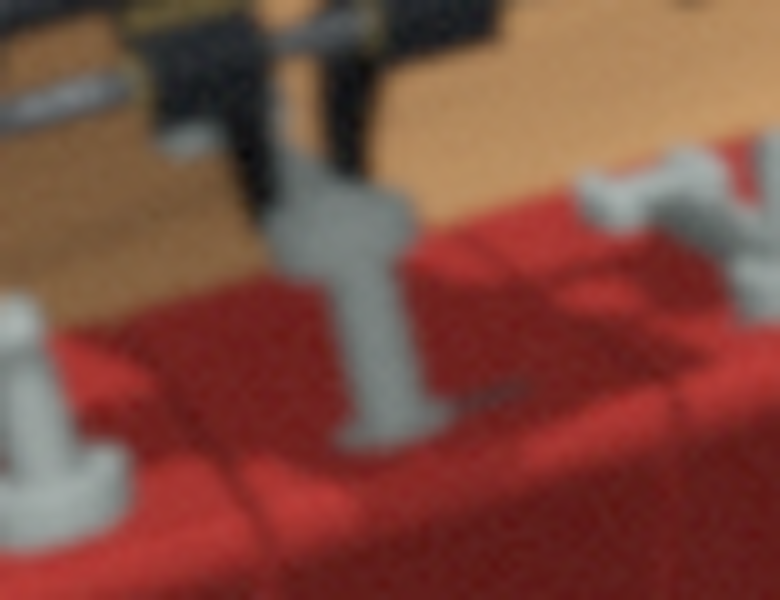

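The last picture shows the ring (silhouette centre about (341,228) in the crop) just above the peg, whose axis runs from (392,428) towards (360,257). I'll fit the silhouettes numerically to get the offset.

```bash
cat > fit.py <<'E'
from h import *
from scipy.optimize import minimize
U=8
def crop(fn,r):
    a=cv2.imread(f'pics/{fn}.png').astype(np.float32);a=cv2.resize(a[r[0]:r[1],r[2]:r[3]],None,fx=U,fy=U,interpolation=cv2.INTER_LINEAR)
    return a
def soft(a): # grey-ness: 1 for grey steel, 0 for red/wood/black
    sat=(a.max(2)-a.min(2))/(a.max(2)+1); return np.clip((0.55-sat)/0.35,0,1)*np.clip((a.max(2)-50)/50,0,1)
def circ(c,r,ex,ey,k=40):
    t=np.linspace(0,2*np.pi,k);return c+r*(np.outer(np.cos(t),ex)+np.outer(np.sin(t),ey))
def draw(m,fn,P,r):
    q=np.array([proj(fn,p) for p in P]);q=((q-[r[2],r[0]]+.5)*U-.5)
    h=cv2.convexHull(np.round(q*16).astype(np.int32));cv2.fillConvexPoly(m,h,1.,cv2.LINE_8,4)
E
python3 - <<'E'
from fit import *
# peg fit in scene0 and w6
def peg(fn,r,o,m=None):
    if m is None: m=np.zeros(((r[1]-r[0])*U,(r[3]-r[2])*U),np.float32)
    c=b+o[0]*x+o[1]*y
    draw(m,fn,np.vstack([circ(c+.008*n,.0075,x,y),circ(c+.036*n,.0075,x,y),circ(c+.04*n,.006,x,y)]),r);return m
for fn,r in (('scene0',(214,232,283,301)),('w6',(112,134,222,250))):
    s=soft(crop(fn,r));best=[]
    for i in np.arange(-5,5.1,.5):
        for j in np.arange(-5,5.1,.5):
            m=cv2.GaussianBlur(peg(fn,r,(i/1e3,j/1e3)),(0,0),5);best.append((float(((m-s)**2).mean()),i,j))
    best.sort();print(fn,best[:3],s.mean())
fn,r='s6',(206,232,279,299);s=soft(crop(fn,r));best=[];e=rest()
for j0 in (0,):
  for i in np.arange(-8,8.1,.5):
    for j in np.arange(-6,6.1,.5):
        m=np.zeros(s.shape,np.float32);c=e+i/1e3*x+j/1e3*y
        draw(m,fn,np.vstack([circ(c+.006*n,.017,x,y),circ(c-.006*n,.017,x,y)]),r)
        draw(m,fn,np.array([c-k*x+w*y+h*n for k in(.01,.04) for w in(-.007,.007) for h in(-.005,.005)]),r)
        peg(fn,r,(0,0),m);m=cv2.GaussianBlur(m,(0,0),5)
        w=np.ones_like(s);w[:24]=0
        best.append((float((w*(m-s)**2).mean()),i,j))
best.sort();print(best[:4])
J=[(proj('s6',e+.001*v)-proj('s6',e)).round(2) for v in (x,y,n)];print('px per mm x,y,n',J)
E
```

```text
scene0 [(0.013569408096373081, np.float64(-5.0), np.float64(1.5)), (0.014064464718103409, np.float64(-4.5), np.float64(1.5)), (0.014595229178667068, np.float64(-4.0), np.float64(1.5))] 0.3211369
w6 [(0.012979801744222641, np.float64(-0.5), np.float64(-1.5)), (0.014801036566495895, np.float64(-1.0), np.float64(-1.5)), (0.016402192413806915, np.float64(0.0), np.float64(-1.5))] 0.412625
16.45 p [ 0.5706 -0.1211  0.1456] F [ 0.3 -0.4 -1.1] yaw 172.85 eye xyz mm [-1.2 -0.3 52. ]
[(0.045780204236507416, np.float64(8.0), np.float64(-2.0)), (0.04589786380529404, np.float64(8.0), np.float64(-1.5)), (0.04640834406018257, np.float64(8.0), np.float64(-1.0)), (0.04665571078658104, np.float64(7.5), np.float64(-1.5))]
px per mm x,y,n [array([0.09, 0.07]), array([ 0.43, -0.12]), array([-0.11, -0.43])]
```

Run:
```python
from fit import *
from itertools import product
def peg(m,fn,r,c): draw(m,fn,np.vstack([circ(c+.008*n,.0075,x,y),circ(c+.036*n,.0075,x,y),circ(c+.04*n,.006,x,y)]),r)
def ringm(m,fn,r,c):
    draw(m,fn,np.vstack([circ(c+.006*n,.017,x,y),circ(c-.006*n,.017,x,y)]),r)
    draw(m,fn,np.array([c-k*x+w*y+h*n for k in(.01,.04) for w in(-.007,.007) for h in(-.005,.005)]),r)
e=rest(say=False)
def run(fn,r,model,grid,k=3,top=0):
    s=soft(crop(fn,r));o=[]
    for g in product(*grid):
        m=np.zeros(s.shape,np.float32);model(m,fn,r,g);m=cv2.GaussianBlur(m,(0,0),5);o.append((round(float(((m-s)[top:]**2).mean()),5),*map(float,g)))
    o.sort();print(fn,o[:k])
G=np.arange(-7,7.1,.5);H=np.arange(-5,5.1,.5)
run('scene0',(216,232,280,304),lambda m,f,r,g:peg(m,f,r,b+g[0]/1e3*y+g[1]/1e3*n),(H,G))
run('s6',(225,233,283,303),lambda m,f,r,g:peg(m,f,r,b+g[0]/1e3*y),(H,))
def both(m,f,r,g): peg(m,f,r,b+.0015*y); ringm(m,f,r,e+g[0]/1e3*y+g[1]/1e3*n)
run('s6',(209,228,280,300),both,(H,G))
# hung ring check on same method: left/right edges of ring
a=soft(crop('s6',(206,232,275,303)));
for row in (214,216,218,220,222,224,226,228,230): 
    v=a[(row-206)*8+4]; w=np.where(v>.5)[0]; print(row,(w.min()/8+275).round(1),(w.max()/8+275).round(1))
```

```text
scene0 [(0.00787, 0.5, 2.5), (0.00808, 0.5, 2.0), (0.00814, 0.5, 3.0)]
s6 [(0.00865, 0.5), (0.00948, 1.0), (0.0126, 0.0)]
s6 [(0.04694, -0.5, -4.0), (0.04733, 0.0, -4.0), (0.04793, -0.5, -3.5)]
214 283.2 296.4
216 281.9 297.0
218 280.8 296.6
220 281.5 295.2
222 283.1 294.8
224 287.5 295.2
226 288.1 295.8
228 288.5 296.1
230 289.0 296.8
```

Relative to the peg in the same image, the ring needs about +1 mm in y. It is slightly lower than modelled. Correct and start down the peg axis, watching the force.

Call:
{"method": "send_rows", "body": {"steps": [{"tx":-0.013,"ty":0.015,"tz":-0.01,"turn":0,"grip":0},{"tx":-0.032,"ty":0,"tz":0.038,"turn":0,"grip":0},{"tx":-0.032,"ty":0,"tz":0.038,"turn":0,"grip":0},{"tx":0,"ty":0,"tz":0,"turn":0,"grip":0}]}}

```text
time: 16.95
position: [0.5752, -0.1207, 0.1412]
tool_rot: [-0.196, -3.135, -0.0]
ft_force: [0.8, -0.3, -1.0]
grip_width: 0.152
grip_force: 45.0
```

```bash
python3 -c "
from h import *
rest()"
```

```text
16.95 p [ 0.5752 -0.1207  0.1412] F [ 0.8 -0.3 -1. ] yaw 172.85 eye xyz mm [-0.6  0.6 45.6]
```

Call:
{"method": "send_rows", "body": {"steps": [{"tx":-0.032,"ty":0,"tz":0.038,"turn":0,"grip":0},{"tx":0,"ty":0,"tz":0,"turn":0,"grip":0}]}}

```text
time: 17.2
position: [0.5771, -0.121, 0.139]
tool_rot: [-0.196, -3.135, -0.0]
ft_force: [-0.2, -1.0, -2.0]
grip_width: 0.145
grip_force: 45.0
```

Call:
{"method": "send_rows", "body": {"steps": [{"tx":-0.032,"ty":0,"tz":0.038,"turn":0,"grip":0},{"tx":0,"ty":0,"tz":0,"turn":0,"grip":0}]}}

```text
time: 17.45
position: [0.579, -0.1212, 0.1368]
tool_rot: [-0.196, -3.135, -0.0]
ft_force: [-0.5, 0.6, -1.2]
grip_width: 0.148
grip_force: 45.0
```

Call:
{"method": "send_rows", "body": {"steps": [{"tx":-0.032,"ty":0,"tz":0.038,"turn":0,"grip":0},{"tx":0,"ty":0,"tz":0,"turn":0,"grip":0}]}}

```text
time: 17.7
position: [0.5809, -0.1215, 0.1345]
tool_rot: [-0.196, -3.135, -0.0]
ft_force: [-0.9, 0.6, -1.6]
grip_width: 0.15
grip_force: 45.0
```

```bash
python3 -c "
from h import *
rest()"
```

```text
17.7 p [ 0.5809 -0.1215  0.1345] F [-0.9  0.6 -1.6] yaw 172.85 eye xyz mm [-0.5  0.6 36.8]
```

Call:
{"method": "send_rows", "body": {"steps": [{"tx":-0.032,"ty":0,"tz":0.038,"turn":0,"grip":0},{"tx":-0.011,"ty":0,"tz":0.013,"turn":0,"grip":0},{"tx":0,"ty":0,"tz":0,"turn":0,"grip":0}]}}

```text
time: 18.08
position: [0.5829, -0.1217, 0.1313]
tool_rot: [-0.196, -3.134, -0.0]
ft_force: [-2.4, 0.4, -2.2]
grip_width: 0.145
grip_force: 45.0
```

Call:
{"method": "send_rows", "body": {"steps": [{"tx":-0.032,"ty":0,"tz":0.038,"turn":0,"grip":0},{"tx":0,"ty":0,"tz":0,"turn":0,"grip":0}]}}

```text
time: 18.32
position: [0.5848, -0.1219, 0.1288]
tool_rot: [-0.196, -3.134, -0.0]
ft_force: [-2.5, -0.2, -2.2]
grip_width: 0.145
grip_force: 45.0
```

Call:
{"method": "send_rows", "body": {"steps": [{"tx":0.016,"ty":0,"tz":0.013,"turn":0,"grip":0},{"tx":-0.032,"ty":0,"tz":0.038,"turn":0,"grip":0},{"tx":0,"ty":0,"tz":0,"turn":0,"grip":0}]}}

```text
time: 18.7
position: [0.5866, -0.1221, 0.1263]
tool_rot: [0.196, 3.135, 0.0]
ft_force: [-2.8, 0.8, -1.8]
grip_width: 0.148
grip_force: 45.0
```

```bash
python3 -c "
from h import *
rest()"
```

```text
18.7 p [ 0.5866 -0.1221  0.1263] F [-2.8  0.8 -1.8] yaw 172.85 eye xyz mm [-1.4  0.7 26.8]
```

Call:
{"method": "send_rows", "body": {"steps": [{"tx":-0.032,"ty":0,"tz":0.038,"turn":0,"grip":0},{"tx":0,"ty":0,"tz":0,"turn":0,"grip":0}]}}

```text
time: 18.95
position: [0.5887, -0.1224, 0.1239]
tool_rot: [0.196, 3.135, 0.0]
ft_force: [-1.3, -0.1, -2.2]
grip_width: 0.147
grip_force: 45.0
```

Call:
{"method": "send_rows", "body": {"steps": [{"tx":-0.032,"ty":0,"tz":0.038,"turn":0,"grip":0},{"tx":0,"ty":0,"tz":0,"turn":0,"grip":0}]}}

```text
time: 19.2
position: [0.5905, -0.1226, 0.1216]
tool_rot: [0.196, 3.135, 0.0]
ft_force: [-1.9, -0.3, -2.3]
grip_width: 0.147
grip_force: 45.0
```

```bash
python3 -c "
from h import *
rest()"
```

```text
19.2 p [ 0.5905 -0.1226  0.1216] F [-1.9 -0.3 -2.3] yaw 172.85 eye xyz mm [-1.4  0.6 20.8]
```

Test that the ring is really threaded: nudge sideways.

Call:
{"method": "send_rows", "body": {"steps": [{"tx":0,"ty":0.05,"tz":0,"turn":0,"grip":0},{"tx":0,"ty":0,"tz":0,"turn":0,"grip":0}]}}

```text
time: 19.45
position: [0.5906, -0.121, 0.1218]
tool_rot: [0.198, 3.135, -0.003]
ft_force: [-1.7, -4.0, -0.9]
grip_width: 0.147
grip_force: 45.1
```

Call:
{"method": "send_rows", "body": {"steps": [{"tx":0,"ty":-0.1,"tz":0,"turn":0,"grip":0},{"tx":0,"ty":0,"tz":0,"turn":0,"grip":0}]}}

```text
time: 19.7
position: [0.5902, -0.1241, 0.1219]
tool_rot: [0.194, 3.135, 0.003]
ft_force: [-0.6, 3.0, -2.3]
grip_width: 0.147
grip_force: 45.1
```

Call:
{"method": "send_rows", "body": {"steps": [{"tx":0,"ty":0.05,"tz":0,"turn":0,"grip":0},{"tx":0,"ty":0,"tz":0,"turn":0,"grip":0}]}}

```text
time: 19.95
position: [0.5902, -0.1231, 0.1218]
tool_rot: [0.196, 3.135, -0.001]
ft_force: [-0.5, -0.9, -1.4]
grip_width: 0.148
grip_force: 45.0
```

Constrained on both sides at ±1.6 mm, so it is threaded. Continue down.

Call:
{"method": "send_rows", "body": {"steps": [{"tx":-0.032,"ty":0,"tz":0.038,"turn":0,"grip":0},{"tx":0,"ty":0,"tz":0,"turn":0,"grip":0}]}}

```text
time: 20.2
position: [0.5922, -0.1229, 0.1194]
tool_rot: [0.196, 3.135, -0.0]
ft_force: [-1.4, -0.6, -0.6]
grip_width: 0.148
grip_force: 45.0
```

Call:
{"method": "send_rows", "body": {"steps": [{"tx":-0.032,"ty":0,"tz":0.038,"turn":0,"grip":0},{"tx":0,"ty":0,"tz":0,"turn":0,"grip":0}]}}

```text
time: 20.45
position: [0.5942, -0.1229, 0.1171]
tool_rot: [0.196, 3.135, 0.0]
ft_force: [-1.4, -0.0, -0.1]
grip_width: 0.148
grip_force: 45.0
```

```bash
python3 -c "
from h import *
rest()"
```

```text
20.45 p [ 0.5942 -0.1229  0.1171] F [-1.4 -0.  -0.1] yaw 172.86 eye xyz mm [-1.5  0.8 14.9]
```

Call:
{"method": "send_rows", "body": {"steps": [{"tx":-0.032,"ty":0,"tz":0.038,"turn":0,"grip":0},{"tx":0,"ty":0,"tz":0,"turn":0,"grip":0}]}}

```text
time: 20.7
position: [0.5963, -0.1233, 0.1147]
tool_rot: [0.196, 3.135, 0.0]
ft_force: [0.9, 0.9, -1.3]
grip_width: 0.149
grip_force: 45.0
```

Call:
{"method": "send_rows", "body": {"steps": [{"tx":-0.021,"ty":0,"tz":0.026,"turn":0,"grip":0},{"tx":0,"ty":0,"tz":0,"turn":0,"grip":0}]}}

```text
time: 20.95
position: [0.5966, -0.1233, 0.1143]
tool_rot: [-0.196, -3.134, 0.001]
ft_force: [-5.6, -0.0, 6.5]
grip_width: 0.142
grip_force: 45.0
```

```bash
python3 -c "
from h import *
rest()"
```

```text
20.95 p [ 0.5966 -0.1233  0.1143] F [-5.6 -0.   6.5] yaw 172.86 eye xyz mm [-1.3  0.8 11.2]
```

Contact of about 8 N along the peg axis: keeper or plate. Release with a modest opening and lift away to check.

Call:
{"method": "send_rows", "body": {"steps": [{"tx":0,"ty":0,"tz":0,"turn":0,"grip":0.35},{"tx":0,"ty":0,"tz":0,"turn":0,"grip":0.35},{"tx":0,"ty":0,"tz":0,"turn":0,"grip":0.35},{"tx":0,"ty":0,"tz":-0.2,"turn":0,"grip":0.35},{"tx":0,"ty":0,"tz":-0.5,"turn":0,"grip":0.35},{"tx":0,"ty":0,"tz":-0.9,"turn":0,"grip":0.35},{"tx":-0.6,"ty":0,"tz":-0.9,"turn":0,"grip":0.35},{"tx":-0.8,"ty":0,"tz":-0.6,"turn":0,"grip":0.35},{"tx":0,"ty":0,"tz":0,"turn":0,"grip":0.35},{"tx":0,"ty":0,"tz":0,"turn":0,"grip":0.35}]}}

```text
time: 22.2
position: [0.6788, -0.1329, 0.2971]
tool_rot: [-0.194, -3.135, -0.001]
ft_force: [0.4, -0.2, -0.2]
grip_width: 0.35
grip_force: 0.0
```

```bash
cat > chk.py <<'E'
from fit import *
from itertools import product
import sys
t=sys.argv[1]
save('scene','s'+t);save('top','t'+t);save('wrist','w'+t);rest()
def model(m,fn,r,E,tl):
    # ring + shank + peg; tl = tilt (jaw on plate)
    c,s=np.cos(tl),np.sin(tl);X=c*x+s*n;N=c*n-s*x
    draw(m,fn,np.vstack([circ(E+.006*N,.017,X,y),circ(E-.006*N,.017,X,y)]),r)
    draw(m,fn,np.array([E-k*X+w*y+h*N for k in(.01,.14) for w in(-.007,.007) for h in(-.005,.005)]),r)
    draw(m,fn,np.vstack([circ(b+.008*n,.0075,x,y),circ(b+.036*n,.0075,x,y),circ(b+.04*n,.006,x,y)]),r)
for fn,r in (('s'+t,(212,250,276,312)),('w'+t,None)):
    if r is None:
        q=np.array([proj(fn,b+v) for v in (.04*n,-.03*x,.02*x,.02*y,-.02*y)]);lo=q.min(0).astype(int)-6;hi=q.max(0).astype(int)+6
        r=(max(lo[1],0),min(hi[1],228),max(lo[0],0),hi[0]);print('wrist crop',r)
    s=soft(crop(fn,r));o=[]
    for tt in np.arange(2,34,1.):
        for i,j in product((-3.,-1.5,0.,1.5),(-2,-1,0.,1.,2)):
            m=np.zeros(s.shape,np.float32);model(m,fn,r,b+i/1e3*x+j/1e3*y+tt/1e3*n,max(0,(tt-6)/170))
            m=cv2.GaussianBlur(m,(0,0),5);o.append((round(float(((m-s)**2).mean()),4),float(tt),i,j))
    o.sort();print(fn,o[:6])
E
python3 chk.py 8
```

```text
22.35 p [ 0.6778 -0.134   0.2967] F [-0.9  0.4 -1.6] yaw 172.86 eye xyz mm [1.787e+02 1.000e-01 9.810e+01]
s8 [(0.0482, 7.0, -3.0, 1.0), (0.0486, 7.0, -3.0, 2), (0.0487, 7.0, -1.5, 1.0), (0.0492, 6.0, -3.0, 2), (0.0493, 6.0, -3.0, 1.0), (0.0493, 8.0, 0.0, 1.0)]
wrist crop (np.int64(107), np.int64(165), np.int64(287), np.int64(342))
w8 [(0.0292, 6.0, -3.0, -1), (0.03, 7.0, -3.0, -1), (0.0305, 5.0, -3.0, -1), (0.032, 8.0, -1.5, -1), (0.0323, 9.0, -1.5, -1), (0.0336, 4.0, -3.0, -1)]
```

Both views fit best with the eye about 6–7 mm above the plate, i.e. nearly flush. To confirm, I'll straddle the peg with the fingers and press down on the ring, reading the contact height.

Call:
{"method": "send_rows", "body": {"steps": [{"tx":0.5,"ty":0,"tz":0,"turn":0,"grip":0.25},{"tx":0.45,"ty":0.01,"tz":0,"turn":0,"grip":0.25},{"tx":0,"ty":0,"tz":0.7,"turn":0,"grip":0.25},{"tx":0,"ty":0,"tz":0.7,"turn":0,"grip":0.25},{"tx":0,"ty":0,"tz":0.5,"turn":0,"grip":0.25},{"tx":0,"ty":0,"tz":0,"turn":0,"grip":0.25},{"tx":0,"ty":0,"tz":0,"turn":0,"grip":0.25}]}}

```text
time: 23.22
position: [0.6228, -0.1262, 0.1846]
tool_rot: [0.196, 3.134, -0.001]
ft_force: [-0.3, -0.2, 0.5]
grip_width: 0.248
grip_force: 0.0
```

Call:
{"method": "send_rows", "body": {"steps": [{"tx":0.02,"ty":0,"tz":0.25,"turn":0,"grip":0.25},{"tx":0,"ty":0,"tz":0.25,"turn":0,"grip":0.25},{"tx":0,"ty":0,"tz":0,"turn":0,"grip":0.25}]}}

```text
time: 23.6
position: [0.6204, -0.126, 0.1516]
tool_rot: [-0.195, -3.133, -0.0]
ft_force: [-0.7, 0.2, 0.6]
grip_width: 0.25
grip_force: 0.0
```

Call:
{"method": "send_rows", "body": {"steps": [{"tx":0,"ty":0,"tz":0.05,"turn":0,"grip":0.25},{"tx":0,"ty":0,"tz":0,"turn":0,"grip":0.25}]}}

```text
time: 23.85
position: [0.6216, -0.1258, 0.1504]
tool_rot: [0.196, 3.135, 0.0]
ft_force: [0.3, -0.8, 0.1]
grip_width: 0.246
grip_force: 0.0
```

Call:
{"method": "send_rows", "body": {"steps": [{"tx":0,"ty":0,"tz":0.05,"turn":0,"grip":0.25},{"tx":0,"ty":0,"tz":0,"turn":0,"grip":0.25}]}}

```text
time: 24.1
position: [0.6218, -0.1259, 0.148]
tool_rot: [0.196, 3.135, -0.001]
ft_force: [-0.9, -0.9, 2.2]
grip_width: 0.25
grip_force: 1.5
```

Call:
{"method": "send_rows", "body": {"steps": [{"tx":0,"ty":0,"tz":0.05,"turn":0,"grip":0.25},{"tx":0,"ty":0,"tz":0,"turn":0,"grip":0.25}]}}

```text
time: 24.35
position: [0.6222, -0.126, 0.1473]
tool_rot: [0.196, 3.134, -0.002]
ft_force: [-5.1, 0.8, 14.9]
grip_width: 0.246
grip_force: 8.0
```

Call:
{"method": "send_rows", "body": {"steps": [{"tx":0,"ty":0,"tz":0.03,"turn":0,"grip":0.25},{"tx":0,"ty":0,"tz":0,"turn":0,"grip":0.25}]}}

```text
time: 24.6
position: [0.6223, -0.126, 0.1471]
tool_rot: [0.196, 3.133, -0.004]
ft_force: [-7.5, -0.4, 21.3]
grip_width: 0.247
grip_force: 11.8
```

The push is stiff at 21 N at z = 0.1471 (0.1468 predicted for a flush ring), so it is seated. Retract and check once more.

Call:
{"method": "send_rows", "body": {"steps": [{"tx":0,"ty":0,"tz":-0.3,"turn":0,"grip":0.25},{"tx":0,"ty":0,"tz":-0.7,"turn":0,"grip":0.25},{"tx":0,"ty":0,"tz":-0.9,"turn":0,"grip":0.25},{"tx":-0.6,"ty":0,"tz":-0.6,"turn":0,"grip":0.25},{"tx":-0.4,"ty":0,"tz":0,"turn":0,"grip":0.25},{"tx":0,"ty":0,"tz":0,"turn":0,"grip":0.25},{"tx":0,"ty":0,"tz":0,"turn":0,"grip":0.25}]}}

```text
time: 25.48
position: [0.6802, -0.133, 0.2918]
tool_rot: [-0.195, -3.134, -0.0]
ft_force: [-0.0, -1.4, 0.3]
grip_width: 0.257
grip_force: 0.0
```

```bash
python3 chk.py 9
python3 - <<'E'
from fit import *
# same ring-height fit, ours vs. hung neighbours (known flush), wrist view; peg assumed near slot +-94 mm
fn='w9'
for k in (-1,0,1):
    o=[]
    for q in np.arange(-14,14.1,2) if k else [0.]:
        B=b+(k*.094+q/1e3-(0.006 if k else 0)*0)*y
        P=np.array([proj(fn,B+v) for v in (.04*n,-.03*x,.02*x,.02*y,-.02*y)]);lo=P.min(0).astype(int)-4;hi=P.max(0).astype(int)+4
        r=(max(lo[1],0),min(hi[1],228),max(lo[0],0),min(hi[0],640));s=soft(crop(fn,r))
        for tt in np.arange(2,20,1.):
            for i in (-3.,-1.5,0):
                m=np.zeros(s.shape,np.float32);E=B+i/1e3*x+tt/1e3*n-(.001*y if k==0 else 0)
                draw(m,fn,np.vstack([circ(E+.006*n,.017,x,y),circ(E-.006*n,.017,x,y)]),r)
                draw(m,fn,np.array([E-a*x+w*y+h*n for a in(.01,.1) for w in(-.007,.007) for h in(-.005,.005)]),r)
                draw(m,fn,np.vstack([circ(B+.008*n,.0075,x,y),circ(B+.036*n,.0075,x,y),circ(B+.04*n,.006,x,y)]),r)
                m=cv2.GaussianBlur(m,(0,0),5);o.append((round(float(((m-s)**2).mean()),4),float(tt),i,float(q)))
    o.sort();print(k,o[:4])
E
```

```text
25.62 p [ 0.6801 -0.1334  0.2925] F [ 0.5 -0.1  0.2] yaw 172.86 eye xyz mm [177.7   0.9  93.5]
s9 [(0.0488, 7.0, -3.0, 1.0), (0.0491, 7.0, -3.0, 2), (0.0492, 7.0, -1.5, 1.0), (0.0496, 6.0, -3.0, 2), (0.0498, 6.0, -3.0, 1.0), (0.0498, 8.0, 0.0, 1.0)]
wrist crop (np.int64(105), np.int64(163), np.int64(286), np.int64(341))
w9 [(0.029, 6.0, -3.0, -1), (0.0296, 7.0, -3.0, -1), (0.0306, 5.0, -3.0, -1), (0.0322, 8.0, -1.5, -1), (0.0322, 9.0, -1.5, -1), (0.0337, 8.0, -3.0, -1)]
-1 [(0.0569, 5.0, -3.0, 14.0), (0.0573, 6.0, -3.0, 14.0), (0.0598, 4.0, -3.0, 14.0), (0.0615, 7.0, -3.0, 14.0)]
0 [(0.0308, 6.0, -3.0, 0.0), (0.0316, 7.0, -3.0, 0.0), (0.0327, 5.0, -3.0, 0.0), (0.0349, 9.0, -1.5, 0.0)]
1 [(0.0356, 12.0, 0, 4.0), (0.037, 11.0, 0, 4.0), (0.0385, 10.0, -1.5, 4.0), (0.0388, 9.0, -1.5, 4.0)]
```

```bash
python3 -c "
from h import *
print(ctrl.close_job())"
```

```text
the job is handed in; nothing more can be done
None
```

The spanner hangs by its ring on the empty middle peg with its jaw downhill, released, and the job was handed in at about 26 s. The ring measured flush by image fit (about 6 mm) and by a rigid stop at 21 N; I did not check the keeper or the other objects directly, and no verdict was returned.

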